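# Fetch the brass crowning die from behind the dosage flasks

### The arm

A 7-joint arm with a two-finger parallel gripper is mounted at the origin on the work surface. World frame = base frame: x ahead of the robot, y to its left, z up, the work surface at z = 0. Lengths are in m, angles in rad, forces in N, time in s.
With the tool pointing down it reaches from about 0.4 to 0.85 m from the base axis. Payload 4.5 kg.
Tool frame: the origin (TCP) lies at the very end of the fingers, on their centre line; the grasp point (between the pads) lies 19 mm behind it (r.tcp_to_grasp is the distance from the TCP to the grasp point, in m); z points along the fingers, y is the line along which they close (so a half turn about z gives the same grasp; the last joint's range is limited). The gripper opens to 85 mm and grips with 20 to 120 N. Pads are 22 mm wide; open, the fingers measure 114 mm over their backs; the gripper's body (76 mm by 85 mm) begins 54 mm behind the grasp point. The pads swing forward as they close: fully open they stand 13 mm farther back than shut.
Start: joints at [1.157, 0.689, -0.195, 1.565, 0.157, 0.902, -0.215], TCP at [0.271, -0.563, 0.231] pointing down, gripper open.
Joint ranges: [-3.01, 3.01], [-0.46, 2.08], [-1.47, 1.51], [0.13, 2.56], [-1, 4.14], [0.04, 2.09], [-2.66, 2.66]. Speed limits (rad/s): [2.57, 2.57, 3.14, 3.14, 3.14, 3.14, 3.14].

### API

Orientations are given as a unit quaternion [x, y, z, w].
In Python, from cell import r gives the robot as it stands.
- The arm moves only by the tool arm_command, never from a script. Its argument "targets" is a list of rows, each a list of 5 numbers: the shift along the tool's x, y, z in mm, then the turn about the tool's z in units of 6 degrees (1.0 is 6 degrees), then the closure in counts, from 0 (fully open) to 255 (shut). A call has 1 to 20 rows; each row is the pose to reach, as a shift and turn from the pose commanded when the call began, along the tool's axes at that moment; what a row does not reach only later rows make up. A row lasts 1/12 s, in which the tool goes at most 41.7 mm and 7.16 degrees, less where a joint would pass 70% of its speed; a pose out of reach is approached as far as the arm can. A call with a gripper value outside its range is refused whole. The fingers move at their own pace and stop on an object; "force" is the grip in N (left out, the last holds). Time passes only in rows, so rows that repeat a pose let the fingers close. It gives the time, the measured TCP pose, the force, the opening and the grip force at its end, in the units of the state.
- r.sense(): the state, without advancing time (a new reading comes with each control period).
- r.capture(name): name is "scene" or "top" or "wrist"; returns a dict with "frame" (400x640x3 uint8, blue, green, red), "fx", "fy", "cx", "cy" (pixels), "k1" (the pictures are not rectified: a ray, as slopes to the right and down, at radius r is drawn at 1 + k1 r^2 times it, then the intrinsics apply), "world_from_camera" (4x4, takes a point from camera to world coordinates). Camera axes: x right, y down, z forward; pixel columns grow to the right and rows downward; lengths in m; the calibration is good to about 2 mm. A picture is of the moment at which its call begins. There is no depth.
- r.hand_in(): hands the job in; it is judged then, once.
The state is a dict: "time_s": time; "joint_pos": joint angles; "dq": joint speeds; "joint_efforts": joint torques, N m; "tcp_pos": TCP position; "eef_rot": TCP orientation; "wrist_force": force on the tool from outside, world axes, zero at the start; "moment": the same for the moment, N m; "finger_gap": finger opening in m; "gripper_force": force on a finger pad.
Only numpy, scipy, OpenCV 4.12 (cv2) and the standard library are available. Lean on these libraries where they do the work, as an engineer would, in place of code of your own. Each camera call takes 0.05 s, during which the arm holds its last target. There are 200 camera calls.

### The job

Clear the three flasks (amber, green, clear) out of the wooden caddy and stand them in the blue tray; when all three are in the tray, take the brass die from the back of the caddy and set it upright inside the steel ring of the green die stand. Only then stand every flask back upright on the very pad it came from, leave everything released and at rest, and throughout never tip a flask over or shift the dark steel die.

Things in the scene. Friction and masses are not known exactly. Their poses are not given: they have to be found in the camera images.
- amber_center (a point): centre (half-way up, 82.5 mm above its underside) of the amber glass flask with the red cap: loose, closed, 165 mm tall, 0.28 kg, z up. Body 52 mm across up to 100 mm above the underside, with a white label; shoulder narrows to the cap, a plain 28 mm cylinder from 120 mm to 165 mm above the underside (37.5 to 82.5 mm above this point): grip it there. It starts upright on one of the caddy's three pads; which one varies
- green_center (a point): centre (half-way up, 82.5 mm above its underside) of the green glass flask with the yellow cap: loose, closed, 165 mm tall, 0.28 kg, z up. Body 52 mm across up to 100 mm above the underside, with a white label; shoulder narrows to the cap, a plain 28 mm cylinder from 120 mm to 165 mm above the underside (37.5 to 82.5 mm above this point): grip it there. It starts upright on one of the caddy's three pads; which one varies
- clear_center (a point): centre (half-way up, 82.5 mm above its underside) of the clear glass flask with the blue cap: loose, closed, 165 mm tall, 0.28 kg, z up. Body 52 mm across up to 100 mm above the underside, with a white label; shoulder narrows to the cap, a plain 28 mm cylinder from 120 mm to 165 mm above the underside (37.5 to 82.5 mm above this point): grip it there. It starts upright on one of the caddy's three pads; which one varies
- brass_die_center (a point): centre (half-way up, 23 mm above its underside) of the brass-coloured crowning die: loose upright cylinder 40 mm across and 46 mm tall, its top 10 mm tapering to 28 mm across, 0.22 kg, z up. Stands on the caddy floor close behind the flask row (some 6 mm from the nearest flask), left or right
- steel_die_center (a point): centre of the dark steel die, of the same shape and size as the brass one, standing in the caddy beside it, about 104 mm from it. Loose; must stay where it is (within 15 mm)
- caddy: low open wooden box, fixed, 170 mm (its x) by 270 mm (its y), walls 28 mm high and 8 mm thick, floor top 8 mm above the table. Origin: centre of its underside, z up. Three dark round pads (66 mm across, flush) in its front row at x = -35 mm, y = -75, 0 and +75 mm; the dies stand behind that row at about x = +14 mm, y = +52 and -52 mm. Its x axis points away from the robot, give or take 0.2 rad
- tray: blue plastic side tray, fixed, open and undivided, 270 mm (its x) by 120 mm (its y), walls 25 mm high and 5 mm thick, floor top 5 mm above the table. Origin: centre of its underside, z up. To the robot's left or right, empty at the start; three flasks fit in a row along its x, 85 mm apart
- stand_seat (a point): centre of the seat floor on the green die stand: a fixed block 110 mm square, top 18 mm above the table, with a steel ring upon it (bore 64 mm, outside 76 mm, 6 mm high). This point lies on the block's top face at the middle of the ring, z up. On the side opposite to the tray

How it is judged:
By the outcome, as a careful person would: the job done as asked, in the order asked, and still so for the second after the job is handed in, with the robot touching nothing.
It also fails if it takes over 136 s, if anything falls off the work surface, if the arm or the gripper's body presses on something with over 40 N, if the wrist force passes 120 N, or if a joint passes its speed limit or range.

## Working session

There is one attempt and no reset: what is moved stays moved. The work goes in short steps, Python scripts to look and compute and a tool call to move; the robot and the scene stay as the last step left them, time stands still between calls to the robot, and variables do not carry over. Pictures are saved under pics/ and viewed, at most 14 in all, crops included, and the job is handed in when it is done.

Besides the shell and the picture viewer there is one more tool, called after "Call:" as a command line: name --pt "numbers of a row" for each row, then --argument value for the rest. arm_command: Moves the arm, as the interface text tells. Its arguments: {"type":"object","properties":{"targets":{"type":"array"},"force":{"type":"number"}},"required":["targets"]}

```bash
ls; mkdir -p pics
python3 - <<'E'
from cell import r
import cv2
s=r.sense();print(s)
for n in("top","scene"):
    c=r.capture(n);cv2.imwrite(f"pics/{n}0.png",c["frame"]);print(n,c["fx"],c["fy"],c["cx"],c["cy"],c["k1"],c["world_from_camera"])
E
```

```text
pics
{'time_s': 0.0, 'joint_pos': array([ 1.15679851,  0.69001787, -0.19451391,  1.56639342,  0.15732455,
        0.9025158 , -0.21510901]), 'dq': array([ 6.71366703e-05,  6.05624605e-04, -3.33797961e-04, -1.22663395e-03,
       -1.93792446e-04,  2.45233834e-03, -2.31734836e-03]), 'joint_efforts': array([ 1.05021647e-05, -5.39621937e+01, -1.26616348e+00, -1.58547574e+01,
        9.19713319e-03,  9.63688100e-03, -2.27758557e-05]), 'tcp_pos': array([ 0.27026351, -0.56278663,  0.23044976]), 'eef_rot': array([ 9.75027988e-01,  2.22079902e-01, -2.93056332e-04, -9.24286410e-04]), 'wrist_force': array([-0.49966257, -0.33540953, -0.52657279]), 'moment': array([-0.00377621, -0.00282201,  0.05439201]), 'gripper_force': 0.0, 'finger_gap': 0.08551594587826689}
top 463.173777168579 463.173777168579 314.7156419606657 202.1532408500702 0.0068018891059083725 [[-0.00993379 -0.99181388  0.12730491  0.43161946]
 [-0.9998703   0.01146614  0.01130968 -0.00650041]
 [-0.01267679 -0.12717605 -0.99179915  1.08609771]
 [ 0.          0.          0.          1.        ]]
scene 439.12466651710554 439.12466651710554 312.7656040582391 194.50842297618306 -0.08117758667834848 [[ 0.59842458  0.57167928 -0.56131169  1.04879663]
 [ 0.80089515 -0.40820022  0.43810905 -0.41750897]
 [ 0.02133031 -0.71172704 -0.70213221  0.73780733]
 [ 0.          0.          0.          1.        ]]
```

View pics/top0.png

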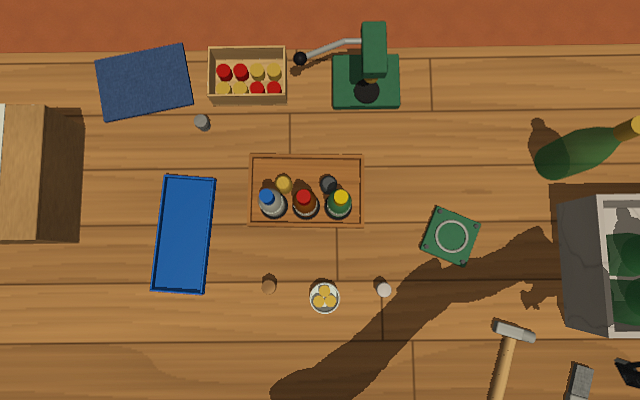

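View pics/scene0.png

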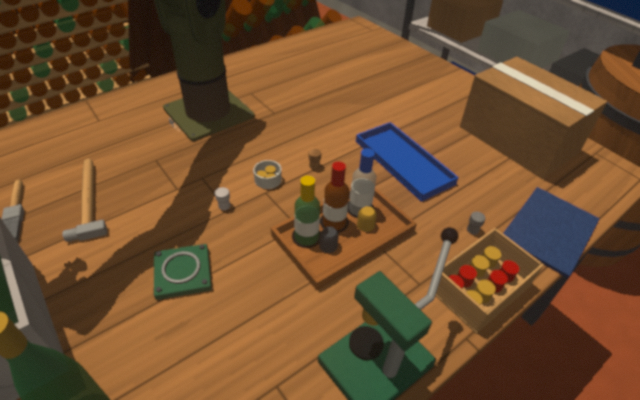

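Top view: the tray is at the left (165,175)-(203,294). The caddy spans (250,154)-(363,227). The caps are blue (266,197), red (303,197) and yellow (341,197). The brass die is behind at (283,183), the steel die at (329,184), and the ring at (452,236).

```bash
cat > h.py <<'E'
from cell import r
import cv2, numpy as np
from scipy.spatial.transform import Rotation as R
def ray(c,uv):
    K=np.array([[c["fx"],0,c["cx"]],[0,c["fy"],c["cy"]],[0,0,1]])
    p=cv2.undistortPoints(np.array([[uv]],float),K,np.array([c["k1"],0,0,0.]))[0,0]
    T=np.array(c["world_from_camera"]); return T[:3,3],T[:3,:3]@np.array([p[0],p[1],1])
def at_z(c,uv,z):
    o,d=ray(c,uv); return o+d*(z-o[2])/d[2]
def proj(c,P):
    T=np.linalg.inv(np.array(c["world_from_camera"])); q=T[:3,:3]@np.array(P)+T[:3,3]
    x,y=q[:2]/q[2]; s=1+c["k1"]*(x*x+y*y)
    return np.array([c["fx"]*x*s+c["cx"],c["fy"]*y*s+c["cy"]])
def blob(c,lo,hi,box):
    x0,y0,x1,y1=box; h=cv2.cvtColor(np.ascontiguousarray(c["frame"][y0:y1,x0:x1]),cv2.COLOR_BGR2HSV)
    m=cv2.inRange(h,np.array(lo),np.array(hi)); n,l,s,ce=cv2.connectedComponentsWithStats(m)
    i=1+np.argmax(s[1:,4]); return ce[i]+[x0,y0],s[i]+[x0,y0,0,0,0],l==i
def delta(P,yaw=None):
    "shift in tool axes (mm) and turn units (for tool y along world angle yaw) to bring TCP to P"
    s=r.sense(); Rm=R.from_quat(s["eef_rot"]).as_matrix()
    d=Rm.T@(np.array(P)-s["tcp_pos"])*1000
    t=None
    if yaw is not None:
        v=Rm.T@[np.cos(yaw),np.sin(yaw),0]; t=np.degrees(np.arctan2(-v[0],v[1])); t=((t+90)%180-90)/6
    return d.round(1),t
E
python3 - <<'E'
from h import *
c=r.capture("top"); np.set_printoptions(precision=4,suppress=True)
for n,lo,hi,b in(("blue",(100,150,90),(125,255,255),(250,180,285,215)),("red",(0,190,90),(6,255,255),(290,180,318,212)),("yellow",(22,170,120),(34,255,255),(325,180,360,212)),("brass",(15,80,100),(30,255,255),(273,172,294,192))):
    ce,s,_=blob(c,lo,hi,b);print(n,ce,s,at_z(c,ce,.165 if n!="brass" else .05))
ce,s,m=blob(c,(100,100,60),(125,255,255),(130,160,235,310))
pts=np.argwhere(m)[:,::-1].astype(np.float32)+[130,160];box=cv2.boxPoints(cv2.minAreaRect(pts.astype(np.float32)));print("tray")
for p in box:print(p,at_z(c,p,.02))
for p in((250,154),(363,154),(363,227),(249,226)):print("caddy",at_z(c,p,.028))
print("ring",at_z(c,(452,236),.024)); print(delta((0.6,0,.3),0))
v=np.hstack([cv2.resize(c["frame"][145:235,240:370],None,fx=4,fy=4,interpolation=cv2.INTER_CUBIC),cv2.resize(c["frame"][195:275,410:490],(270,360),interpolation=cv2.INTER_CUBIC)[:,:270]])
cv2.imwrite("pics/crop1.png",v);print(v.shape)
E
```

```text
blue [265.7703 195.5608] [259 189  14  14 148] [0.5644 0.1023 0.165 ]
red [303.2203 196.0621] [296 189  15  16 177] [0.5625 0.027  0.165 ]
yellow [340.5    196.2941] [334 189  14  15 170] [ 0.5611 -0.0479  0.165 ]
brass [284.8949 182.5525] [276 172  18  20 257] [0.6102 0.0725 0.05  ]
tray
[149.2434 290.0618] [0.3713 0.3838 0.02  ]
[161.8752 172.1652] [0.6436 0.3639 0.02  ]
[216.145  177.9798] [0.6282 0.2359 0.02  ]
[203.5133 295.8764] [0.3571 0.2599 0.02  ]
caddy [0.6827 0.1558 0.028 ]
caddy [ 0.6793 -0.1081  0.028 ]
caddy [ 0.5089 -0.1042  0.028 ]
caddy [0.5141 0.1567 0.028 ]
ring [ 0.4865 -0.3067  0.024 ]
(array([ 540.9, -364.8,  -68.9]), np.float64(-10.723235785532212))
(360, 790, 3)
```

View pics/crop1.png

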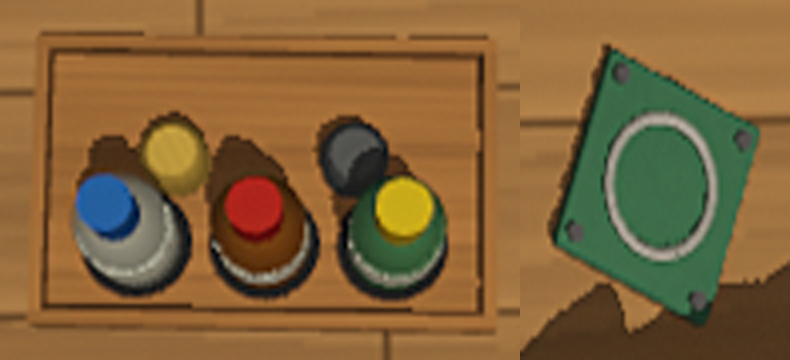

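```bash
python3 -c "
from h import *
print(delta((.5625,.027,.30),0))"
```

```text
(array([ 518.8, -405.4,  -68.8]), np.float64(-10.723235785532212))
```

Call:
arm_command --pt "519 -405 -69 -10.7 0" --pt "519 -405 -69 -10.7 0" --pt "519 -405 -69 -10.7 0" --pt "519 -405 -69 -10.7 0" --pt "519 -405 -69 -10.7 0" --pt "519 -405 -69 -10.7 0" --pt "519 -405 -69 -10.7 0" --pt "519 -405 -69 -10.7 0" --pt "519 -405 -69 -10.7 0" --pt "519 -405 -69 -10.7 0" --pt "519 -405 -69 -10.7 0" --pt "519 -405 -69 -10.7 0" --pt "519 -405 -69 -10.7 0" --pt "519 -405 -69 -10.7 0" --pt "519 -405 -69 -10.7 0" --pt "519 -405 -69 -10.7 0" --pt "519 -405 -69 -10.7 0" --pt "519 -405 -69 -10.7 0" --pt "519 -405 -69 -10.7 0" --pt "519 -405 -69 -10.7 0"

```text
time_s: 1.82
tcp_pos: [0.5624, 0.0243, 0.2998]
eef_rot: [0.709, 0.705, -0.001, 0.0]
wrist_force: [0.5, -0.6, -0.0]
finger_gap: 0.0853
gripper_force: 0.0
```

Run:
```python
from h import *
np.set_printoptions(precision=4,suppress=True)
c=r.capture("wrist");cv2.imwrite("pics/w1.png",c["frame"]);s=r.sense();print(s["time_s"],s["tcp_pos"],s["joint_pos"],delta(s["tcp_pos"],0),c["world_from_camera"],c["fx"],c["k1"])
for P in((.564,.102,.173),(.5625,.027,.173),(.561,-.048,.173),(.6115,.0785,.054)):print(proj(c,P))
```

```text
1.8667 [0.5625 0.0243 0.2999] [ 0.1859  0.5617 -0.5203  1.6545  0.3189  1.0123 -0.4444] (array([0., 0., 0.]), np.float64(-0.050379867711820715)) [[ 1.     -0.0045 -0.0028  0.5637]
 [-0.0052 -0.9497 -0.313   0.1036]
 [-0.0013  0.313  -0.9497  0.4423]
 [ 0.      0.      0.      1.    ]] 323.46127196006097 0.016639976126978765
[318.6066  94.943 ]
[317.2512 186.2598]
[316.1058 263.323 ]
[359.4419 115.3468]
```

View pics/w1.png

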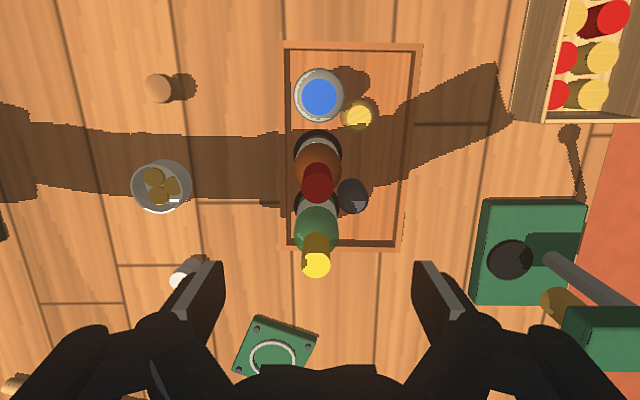

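The wrist view agrees with the projections to about 2 px: blue (319,97), red (317,185), yellow (316,264), brass (359,116). Next I go to the clear flask with the blue cap.

Call:
arm_command --pt "38 1 0 0 0" --pt "75 2 0 0 0" --pt "75 2 40 0 0" --pt "75 2 80 0 0" --pt "75 2 120 0 0" --pt "75 2 150 0 0" --pt "75 2 165 0 0" --pt "75 2 172 0 0" --pt "75 2 172 0 0" --pt "75 2 172 0 0" --pt "75 2 172 0 0" --force 50

```text
time_s: 2.78
tcp_pos: [0.5665, 0.1013, 0.1298]
eef_rot: [0.708, 0.706, 0.001, 0.001]
wrist_force: [-0.3, 0.3, 0.6]
finger_gap: 0.0854
gripper_force: 0.0
```

Call:
arm_command --pt "0 0 0 0 255" --pt "0 0 0 0 255" --pt "0 0 0 0 255" --pt "0 0 0 0 255" --pt "0 0 0 0 255" --pt "0 0 0 0 255" --pt "0 0 0 0 255" --pt "0 0 0 0 255" --pt "0 0 0 0 255" --pt "0 0 0 0 255" --force 50

```text
time_s: 3.62
tcp_pos: [0.5649, 0.1015, 0.1287]
eef_rot: [0.708, 0.706, -0.0, -0.0]
wrist_force: [-1.7, -0.7, 5.5]
finger_gap: 0.0267
gripper_force: 48.8
```

Call:
arm_command --pt "0 0 -10 0 255" --pt "0 0 -30 0 255" --pt "0 0 -55 0 255" --pt "0 0 -75 0 255" --pt "15 1 -82 0 255" --pt "40 4 -82 0 255" --pt "70 7 -82 0 255" --pt "100 10 -82 0 255" --pt "130 13 -82 0 255" --pt "160 16 -82 0 255" --pt "185 18 -82 0 255" --pt "198 20 -82 0 255" --pt "202 20 -75 0 255" --pt "202 20 -55 0 255" --pt "202 20 -30 0 255" --pt "202 20 -12 0 255" --pt "202 20 -2 0 255" --pt "202 20 2 0 255" --pt "202 20 2 0 255" --pt "202 20 2 0 255"

```text
time_s: 5.28
tcp_pos: [0.586, 0.3031, 0.1264]
eef_rot: [0.708, 0.706, 0.0, 0.0]
wrist_force: [1.1, -0.3, -2.5]
finger_gap: 0.027
gripper_force: 49.7
```

Run:
```python
from h import *
a=r.capture("scene")["frame"];c=r.capture("wrist")["frame"];t=r.capture("top")["frame"]
cv2.imwrite("pics/p2.png",np.vstack([np.hstack([a[100:300,250:550],c[::2,::2][:200,:300]]),np.hstack([t[140:320,130:430],t[140:320,330:630]])]))
print(r.sense()["tcp_pos"],r.sense()["wrist_force"])
```

```text
[0.58619565 0.30315372 0.12643782] [ 1.23409544 -0.49141787 -3.28813227]
```

View pics/p2.png

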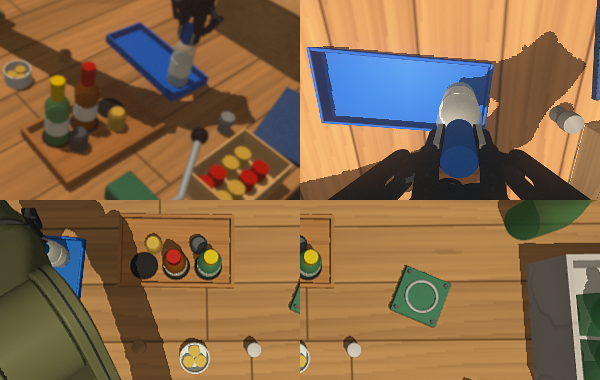

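The combined view shows the flask upright in the tray at its far end, and the pad it came from free (dark spot left of the amber one). I release it and go on to amber.

Call:
arm_command --pt "0 0 0 0 0" --pt "0 0 0 0 0" --pt "0 0 0 0 0" --pt "0 0 0 0 0" --pt "0 0 0 0 0" --pt "0 0 -10 0 0" --pt "0 0 -40 0 0" --pt "0 0 -80 0 0" --pt "-20 -2 -85 0 0" --pt "-60 -5 -85 0 0" --pt "-100 -8 -85 0 0" --pt "-140 -12 -85 0 0" --pt "-180 -15 -85 0 0" --pt "-220 -19 -85 0 0" --pt "-255 -22 -85 0 0" --pt "-276 -23 -85 0 0" --pt "-276 -23 -50 0 0" --pt "-276 -23 -15 0 0" --pt "-276 -23 -2 0 0" --pt "-276 -23 -2 0 0"

```text
time_s: 7.1
tcp_pos: [0.5601, 0.0266, 0.1259]
eef_rot: [0.708, 0.706, -0.002, -0.002]
wrist_force: [0.2, 0.8, -0.4]
finger_gap: 0.0854
gripper_force: 0.0
```

Call:
arm_command --pt "0 0 0 0 0" --pt "0 0 0 0 255" --pt "0 0 0 0 255" --pt "0 0 0 0 255" --pt "0 0 0 0 255" --pt "0 0 0 0 255" --pt "0 0 0 0 255" --pt "0 0 0 0 255" --pt "0 0 0 0 255" --pt "0 0 0 0 255" --pt "0 0 0 0 255"

```text
time_s: 8.02
tcp_pos: [0.5623, 0.0275, 0.1291]
eef_rot: [0.708, 0.706, 0.0, 0.0]
wrist_force: [-0.9, -0.1, 6.7]
finger_gap: 0.0269
gripper_force: 48.9
```

Call:
arm_command --pt "0 0 -10 0 255" --pt "0 0 -30 0 255" --pt "0 0 -55 0 255" --pt "0 0 -75 0 255" --pt "15 -3 -82 0 255" --pt "45 -10 -82 0 255" --pt "78 -18 -82 0 255" --pt "112 -26 -82 0 255" --pt "146 -34 -82 0 255" --pt "180 -42 -82 0 255" --pt "214 -50 -82 0 255" --pt "246 -57 -82 0 255" --pt "270 -61 -82 0 255" --pt "283 -63 -76 0 255" --pt "283 -63 -55 0 255" --pt "283 -63 -30 0 255" --pt "283 -63 -12 0 255" --pt "283 -63 -2 0 255" --pt "283 -63 2 0 255" --pt "283 -63 2 0 255"

```text
time_s: 9.68
tcp_pos: [0.4988, 0.3101, 0.1263]
eef_rot: [0.708, 0.706, -0.001, -0.0]
wrist_force: [-0.0, 0.3, -2.6]
finger_gap: 0.027
gripper_force: 49.8
```

Call:
arm_command --pt "0 0 0 0 255" --pt "0 0 0 0 0" --pt "0 0 0 0 0" --pt "0 0 0 0 0" --pt "0 0 0 0 0" --pt "0 0 0 0 0" --pt "0 0 -10 0 0" --pt "0 0 -40 0 0" --pt "0 0 -80 0 0" --pt "0 0 -85 0 0" --pt "0 0 -85 0 0"

```text
time_s: 10.6
tcp_pos: [0.5015, 0.3122, 0.215]
eef_rot: [0.708, 0.706, 0.004, 0.0]
wrist_force: [0.7, 0.4, -0.2]
finger_gap: 0.0852
gripper_force: 0.0
```

Call:
arm_command --pt "-20 4 0 0 0" --pt "-60 10 0 0 0" --pt "-100 17 0 0 0" --pt "-140 24 0 0 0" --pt "-180 31 0 0 0" --pt "-220 38 0 0 0" --pt "-260 45 0 0 0" --pt "-300 52 0 0 0" --pt "-335 58 0 0 0" --pt "-358 62 0 0 0" --pt "-358 62 0 0 0" --pt "-358 62 30 0 0" --pt "-358 62 60 0 0" --pt "-358 62 78 0 0" --pt "-358 62 83 0 0" --pt "-358 62 83 0 0" --pt "-358 62 83 0 0"

```text
time_s: 12.02
tcp_pos: [0.5611, -0.047, 0.1286]
eef_rot: [0.708, 0.706, 0.0, -0.0]
wrist_force: [-0.4, 0.3, 0.4]
finger_gap: 0.0853
gripper_force: 0.0
```

Call:
arm_command --pt "0 0 0 0 0" --pt "0 0 0 0 255" --pt "0 0 0 0 255" --pt "0 0 0 0 255" --pt "0 0 0 0 255" --pt "0 0 0 0 255" --pt "0 0 0 0 255" --pt "0 0 0 0 255" --pt "0 0 0 0 255" --pt "0 0 0 0 255" --pt "0 0 0 0 255"

```text
time_s: 12.93
tcp_pos: [0.5606, -0.0477, 0.1287]
eef_rot: [0.708, 0.706, -0.0, 0.0]
wrist_force: [-1.9, -0.7, 5.3]
finger_gap: 0.0269
gripper_force: 48.9
```

Call:
arm_command --pt "0 0 -10 0 255" --pt "0 0 -30 0 255" --pt "0 0 -55 0 255" --pt "0 0 -75 0 255" --pt "15 -6 -82 0 255" --pt "45 -18 -82 0 255" --pt "75 -30 -82 0 255" --pt "108 -43 -82 0 255" --pt "141 -56 -82 0 255" --pt "174 -70 -82 0 255" --pt "207 -83 -82 0 255" --pt "240 -96 -82 0 255" --pt "273 -109 -82 0 255" --pt "306 -122 -82 0 255" --pt "335 -134 -82 0 255" --pt "356 -142 -82 0 255" --pt "366 -146 -80 0 255" --pt "366 -146 -60 0 255" --pt "366 -146 -35 0 255" --pt "366 -146 -15 0 255"

```text
time_s: 14.6
tcp_pos: [0.4156, 0.3177, 0.142]
eef_rot: [0.708, 0.706, -0.001, 0.0]
wrist_force: [0.4, -0.3, -2.6]
finger_gap: 0.027
gripper_force: 49.7
```

Call:
arm_command --pt "0 0 10 0 255" --pt "0 0 17 0 255" --pt "0 0 17 0 255" --pt "0 0 17 0 255" --pt "0 0 17 0 0" --pt "0 0 17 0 0" --pt "0 0 17 0 0" --pt "0 0 17 0 0" --pt "0 0 17 0 0" --pt "0 0 10 0 0" --pt "0 0 -30 0 0" --pt "0 0 -65 0 0" --pt "0 0 -68 0 0" --pt "-40 25 -68 0 0" --pt "-80 55 -68 0 0" --pt "-120 85 -68 0 0" --pt "-160 120 -68 0 0" --pt "-200 150 -68 0 0" --pt "-240 180 -68 0 0" --pt "-240 180 -68 0 0"

```text
time_s: 16.27
tcp_pos: [0.5909, 0.0831, 0.2118]
eef_rot: [0.708, 0.706, 0.0, 0.0]
wrist_force: [1.1, 0.7, -0.2]
finger_gap: 0.0856
gripper_force: 0.0
```

Run:
```python
from h import *
np.set_printoptions(precision=4,suppress=True)
s=r.sense();print(s["time_s"],s["tcp_pos"])
a=r.capture("scene")["frame"];c=r.capture("wrist")
for P in((.6115,.0785,.054),(.6087,-.0255,.054)):print(proj(c,P),proj(c,np.array(P)+[0,.014,0]),proj(c,np.array(P)+[.014,0,0]))
ce,st,_=blob(c,(18,90,120),(34,255,255),(200,40,500,330));print(ce,st,at_z(c,ce,.054))
cv2.imwrite("pics/p3.png",np.hstack([a[100:340,200:500],c["frame"][0:240,150:600]]))
```

```text
16.2667 [0.5909 0.0831 0.2118]
[331.3916 172.1683] [331.3502 157.5646] [346.1513 171.9115]
[329.0233 268.6901] [328.9496 256.7988] [342.3507 268.466 ]
[329.7096 168.0962] [ 311  146   38   43 1102] [0.6099 0.0825 0.054 ]
```

View pics/p3.png

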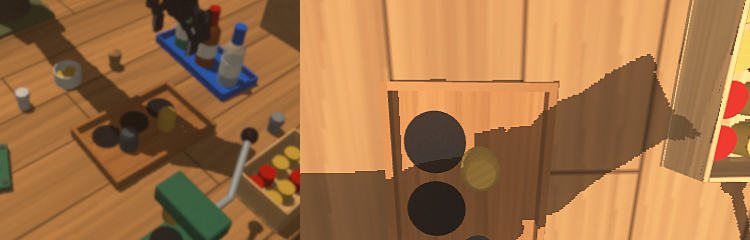

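The flasks stand in the tray and all the pads are clear. The brass die is at crop (480,168), i.e. wrist (330,168), next to the steel die. The fit gives about (0.611, 0.078). Next I grasp it.

Call:
arm_command --pt "-5 20 0 0 60" --pt "-5 20 35 0 60" --pt "-5 20 70 0 60" --pt "-5 20 105 0 60" --pt "-5 20 130 0 60" --pt "-5 20 150 0 60" --pt "-5 20 165 0 60" --pt "-5 20 175 0 60" --pt "-5 20 185 0 60" --pt "-5 20 185 0 60" --pt "-5 20 185 0 60"

```text
time_s: 17.28
tcp_pos: [0.6102, 0.0802, 0.0265]
eef_rot: [0.708, 0.706, 0.0, 0.0]
wrist_force: [-1.0, 1.4, -0.7]
finger_gap: 0.0651
gripper_force: 0.0
```

Run:
```python
from h import *
s=r.sense();print(s["tcp_pos"],s["finger_gap"],s["wrist_force"])
c=r.capture("wrist");print(proj(c,(.611,.078,.054)),proj(c,(.611,.092,.054)))
cv2.imwrite("pics/w4.png",c["frame"])
```

```text
[0.61015374 0.08018993 0.02654103] 0.06513224351585506 [-1.00760921  1.4206879  -0.72794445]
[318.22620869 298.98837555] [318.14597875 269.20096671]
```

View pics/w4.png

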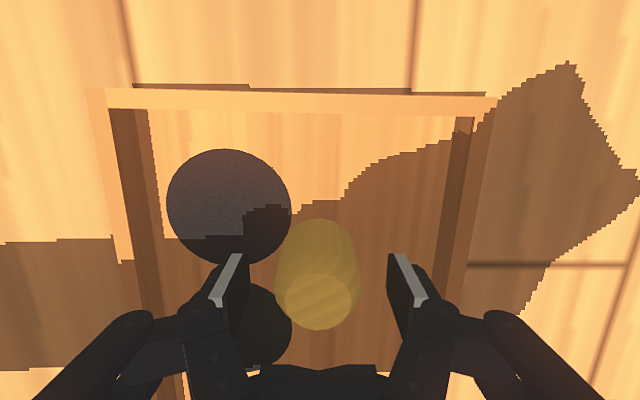

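The die's top is at (318,300), as predicted, and centred between the fingers.

Call:
arm_command --pt "-2 1 8 0 60" --pt "-2 1 13 0 60" --pt "-2 1 13 0 60" --pt "-2 1 13 0 60" --pt "-2 1 13 0 255" --pt "-2 1 13 0 255" --pt "-2 1 13 0 255" --pt "-2 1 13 0 255" --pt "-2 1 13 0 255" --pt "-2 1 13 0 255" --pt "-2 1 13 0 255" --pt "-2 1 13 0 255" --pt "-2 1 13 0 255" --force 50

```text
time_s: 18.42
tcp_pos: [0.611, 0.0782, 0.0138]
eef_rot: [0.708, 0.706, 0.0, 0.0]
wrist_force: [-2.4, -0.5, 5.3]
finger_gap: 0.0388
gripper_force: 50.6
```

Run:
```python
from h import *
c=r.capture("top")
g=cv2.cvtColor(c["frame"],cv2.COLOR_BGR2HSV)
x0,y0=415,195
m=((g[195:275,415:490,1]<70)&(g[195:275,415:490,2]>130)).astype(np.uint8)
n,l,s,ce=cv2.connectedComponentsWithStats(m);i=1+np.argmax(s[1:,4]);p=np.argwhere(l==i)[:,::-1].astype(np.float32)
e=cv2.fitEllipse(cv2.convexHull(p));print(e,at_z(c,np.array(e[0])+[x0,y0],.024))
b,_,mm=blob(c,(60,60,40),(90,255,255),(415,195,490,275));q=np.argwhere(mm)[:,::-1].astype(np.float32);rc=cv2.minAreaRect(q);print(rc,at_z(c,np.array(rc[0])+[x0,y0],.014),r.sense()["tcp_pos"])
```

```text
((36.50040817260742, 41.02875900268555), (32.003387451171875, 33.23047637939453), 126.70573425292969) [ 0.48645546 -0.30557356  0.024     ]
((35.2068977355957, 40.982757568359375), (48.280784606933594, 46.980918884277344), 21.801406860351562) [ 0.48710812 -0.30543098  0.014     ] [0.61097787 0.07816322 0.01379656]
```

Call:
arm_command --pt "0 0 -15 0 255" --pt "0 0 -45 0 255" --pt "0 0 -75 0 255" --pt "-10 -3 -92 0 255" --pt "-40 -13 -95 0 255" --pt "-75 -24 -95 0 255" --pt "-110 -36 -95 0 255" --pt "-145 -47 -95 0 255" --pt "-180 -58 -95 0 255" --pt "-215 -70 -95 0 255" --pt "-250 -81 -95 0 255" --pt "-285 -92 -95 0 255" --pt "-320 -104 -95 0 255" --pt "-350 -114 -90 0 255" --pt "-374 -121 -75 0 255" --pt "-384 -124 -55 0 255" --pt "-384 -124 -38 0 255" --pt "-384 -124 -26 0 255" --pt "-384 -124 -26 0 255" --pt "-384 -124 -26 0 255"

```text
time_s: 20.13
tcp_pos: [0.4862, -0.3044, 0.0389]
eef_rot: [0.707, 0.707, 0.0, -0.001]
wrist_force: [1.3, 0.6, -2.0]
finger_gap: 0.0385
gripper_force: 50.8
```

Run:
```python
from h import *
s=r.sense();print(s["tcp_pos"],s["finger_gap"],s["wrist_force"])
c=r.capture("wrist");a=r.capture("scene")["frame"]
cv2.imwrite("pics/w5.png",np.hstack([c["frame"][100:400,100:540],cv2.resize(a[225:325,130:240],(330,300))]))
```

```text
[ 0.48623116 -0.30440313  0.03886791] 0.038456624693980535 [ 1.27037295  0.62371888 -2.04861425]
```

View pics/w5.png

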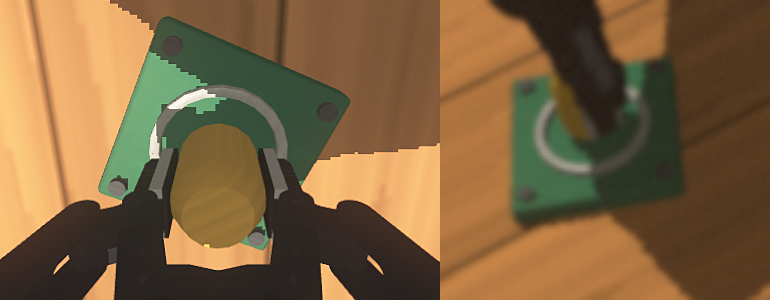

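The die is centred over the ring (ring centre and die both near crop column 218). I lower it.

Call:
arm_command --pt "0 0 8 0 255" --pt "0 0 13 0 255" --pt "0 0 15 0 255" --pt "0 0 15 0 255" --pt "0 0 15 0 255" --pt "0 0 15 0 255"

```text
time_s: 20.73
tcp_pos: [0.4862, -0.3056, 0.0244]
eef_rot: [0.708, 0.706, 0.0, 0.0]
wrist_force: [0.4, -0.1, -2.2]
finger_gap: 0.0386
gripper_force: 51.1
```

Call:
arm_command --pt "0 0 0 0 60" --pt "0 0 0 0 60" --pt "0 0 0 0 60" --pt "0 0 0 0 60" --pt "0 0 -3 0 60" --pt "0 0 -15 0 60" --pt "0 0 -40 0 60" --pt "0 0 -75 0 60" --pt "0 0 -115 0 60" --pt "0 0 -155 0 60" --pt "0 0 -190 0 0" --pt "30 0 -190 0 0" --pt "30 0 -190 0 0"

```text
time_s: 21.82
tcp_pos: [0.4882, -0.2705, 0.2182]
eef_rot: [0.706, 0.708, 0.003, 0.002]
wrist_force: [-0.8, 1.5, -0.3]
finger_gap: 0.0854
gripper_force: 0.0
```

Run:
```python
from h import *
np.set_printoptions(precision=4,suppress=True)
s=r.sense();print(s["time_s"],s["tcp_pos"])
c=r.capture("top");w=r.capture("wrist")
for n,lo,hi,b in(("blue",(100,150,90),(118,255,255),(150,170,215,210)),("red",(0,190,60),(6,255,255),(150,180,235,280)),("yellow",(22,170,100),(34,255,255),(150,180,235,300))):
    ce,st,_=blob(c,lo,hi,b);print(n,ce,st,at_z(c,ce,.17))
cv2.imwrite("pics/p6.png",np.hstack([c["frame"][160:310,130:380],c["frame"][160:310,400:500],w["frame"][150:300,100:400]]))
```

```text
21.8167 [ 0.4882 -0.2705  0.2182]
blue [203.885  193.2468] [184 177  31  33 539] [0.5698 0.2259 0.17  ]
red [164.3991 228.307 ] [155 221  20  15 228] [0.5003 0.3031 0.17  ]
yellow [157.8325 271.8274] [150 264  20  15 197] [0.4149 0.3133 0.17  ]
```

View pics/p6.png

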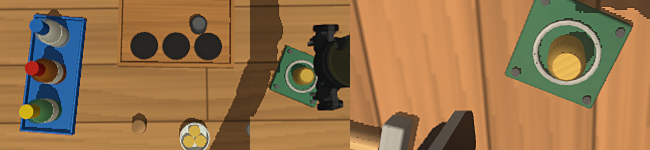

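The brass die stands inside the ring, the flasks stand in the tray, and the pads are free. I return the green flask first.

Call:
arm_command --pt "35 -4 0 0 0" --pt "75 -9 0 0 0" --pt "115 -14 0 0 0" --pt "155 -19 0 0 0" --pt "195 -23 0 0 0" --pt "235 -28 0 0 0" --pt "275 -33 0 0 0" --pt "315 -38 0 0 0" --pt "355 -42 0 0 0" --pt "395 -47 0 0 0" --pt "435 -52 0 0 0" --pt "475 -57 0 0 0" --pt "515 -62 0 0 0" --pt "550 -66 0 0 0" --pt "580 -69 0 0 0" --pt "594 -71 0 0 0" --pt "594 -71 0 0 0" --pt "594 -71 0 0 0" --pt "594 -71 0 0 0"

```text
time_s: 23.5
tcp_pos: [0.417, 0.3164, 0.2137]
eef_rot: [0.709, 0.706, -0.001, 0.001]
wrist_force: [0.4, -0.2, 0.2]
finger_gap: 0.0856
gripper_force: 0.0
```

Call:
arm_command --pt "1 -1 30 0 0" --pt "1 -1 60 0 0" --pt "1 -1 80 0 0" --pt "1 -1 87 0 0" --pt "1 -1 87 0 0" --pt "1 -1 87 0 0" --pt "1 -1 87 0 255" --pt "1 -1 87 0 255" --pt "1 -1 87 0 255" --pt "1 -1 87 0 255" --pt "1 -1 87 0 255" --pt "1 -1 87 0 255" --pt "1 -1 87 0 255" --pt "1 -1 87 0 255" --pt "1 -1 87 0 255"

```text
time_s: 24.75
tcp_pos: [0.4157, 0.3199, 0.1279]
eef_rot: [0.708, 0.706, 0.0, 0.0]
wrist_force: [-0.8, -0.4, 5.6]
finger_gap: 0.0269
gripper_force: 49.0
```

Call:
arm_command --pt "0 0 -10 0 255" --pt "0 0 -30 0 255" --pt "0 0 -55 0 255" --pt "0 0 -75 0 255" --pt "-15 6 -85 0 255" --pt "-45 18 -85 0 255" --pt "-78 31 -85 0 255" --pt "-111 44 -85 0 255" --pt "-144 57 -85 0 255" --pt "-177 70 -85 0 255" --pt "-210 83 -85 0 255" --pt "-243 96 -85 0 255" --pt "-276 109 -85 0 255" --pt "-309 122 -85 0 255" --pt "-337 134 -85 0 255" --pt "-357 142 -85 0 255" --pt "-366 145 -80 0 255" --pt "-366 145 -60 0 255" --pt "-366 145 -40 0 255" --pt "-366 145 -20 0 255"

```text
time_s: 26.42
tcp_pos: [0.5592, -0.046, 0.1467]
eef_rot: [0.708, 0.706, 0.0, -0.0]
wrist_force: [0.2, -0.5, -3.6]
finger_gap: 0.0268
gripper_force: 49.7
```

Call:
arm_command --pt "0 0 10 0 255" --pt "0 0 17 0 255" --pt "0 0 17 0 255" --pt "0 0 17 0 255" --pt "0 0 17 0 255"

```text
time_s: 26.83
tcp_pos: [0.5601, -0.046, 0.131]
eef_rot: [0.708, 0.707, 0.001, 0.0]
wrist_force: [0.4, 0.4, 2.0]
finger_gap: 0.0272
gripper_force: 50.1
```

Call:
arm_command --pt "0 0 0 0 0" --pt "0 0 0 0 0" --pt "0 0 0 0 0" --pt "0 0 0 0 0" --pt "0 0 0 0 0" --pt "0 0 -10 0 0" --pt "0 0 -45 0 0" --pt "0 0 -83 0 0" --pt "35 -6 -83 0 0" --pt "75 -13 -83 0 0" --pt "115 -20 -83 0 0" --pt "155 -27 -83 0 0" --pt "195 -33 -83 0 0" --pt "235 -40 -83 0 0" --pt "275 -47 -83 0 0" --pt "315 -54 -83 0 0" --pt "345 -59 -83 0 0" --pt "356 -61 -83 0 0" --pt "356 -61 -83 0 0" --pt "356 -61 -83 0 0"

```text
time_s: 28.5
tcp_pos: [0.4996, 0.3088, 0.2135]
eef_rot: [0.708, 0.706, -0.0, 0.0]
wrist_force: [1.1, 0.3, 1.0]
finger_gap: 0.0855
gripper_force: 0.0
```

Call:
arm_command --pt "0 0 30 0 0" --pt "0 0 60 0 0" --pt "0 0 80 0 0" --pt "0 0 86 0 0" --pt "0 0 86 0 0" --pt "0 0 86 0 0" --pt "0 0 86 0 255" --pt "0 0 86 0 255" --pt "0 0 86 0 255" --pt "0 0 86 0 255" --pt "0 0 86 0 255" --pt "0 0 86 0 255" --pt "0 0 86 0 255" --pt "0 0 86 0 255" --pt "0 0 86 0 255"

```text
time_s: 29.75
tcp_pos: [0.5002, 0.3097, 0.1279]
eef_rot: [0.708, 0.706, 0.001, 0.0]
wrist_force: [0.4, -0.0, 5.3]
finger_gap: 0.0268
gripper_force: 49.5
```

Call:
arm_command --pt "0 0 -10 0 255" --pt "0 0 -30 0 255" --pt "0 0 -55 0 255" --pt "0 0 -75 0 255" --pt "-15 3 -85 0 255" --pt "-45 10 -85 0 255" --pt "-78 18 -85 0 255" --pt "-111 25 -85 0 255" --pt "-144 32 -85 0 255" --pt "-177 39 -85 0 255" --pt "-210 46 -85 0 255" --pt "-243 53 -85 0 255" --pt "-270 60 -85 0 255" --pt "-282 62 -80 0 255" --pt "-282 62 -60 0 255" --pt "-282 62 -35 0 255" --pt "-282 62 -15 0 255" --pt "-282 62 -4 0 255" --pt "-282 62 -3 0 255" --pt "-282 62 -3 0 255"

```text
time_s: 31.42
tcp_pos: [0.5604, 0.0281, 0.1301]
eef_rot: [0.708, 0.707, -0.0, -0.001]
wrist_force: [0.4, 0.3, -2.1]
finger_gap: 0.0269
gripper_force: 49.6
```

Call:
arm_command --pt "0 0 0 0 255" --pt "0 0 0 0 255" --pt "0 0 0 0 0" --pt "0 0 0 0 0" --pt "0 0 0 0 0" --pt "0 0 0 0 0" --pt "0 0 0 0 0" --pt "0 0 -10 0 0" --pt "0 0 -45 0 0" --pt "0 0 -83 0 0" --pt "35 3 -83 0 0" --pt "75 6 -83 0 0" --pt "115 10 -83 0 0" --pt "155 13 -83 0 0" --pt "195 17 -83 0 0" --pt "235 20 -83 0 0" --pt "265 23 -83 0 0" --pt "276 24 -83 0 0" --pt "276 24 -83 0 0" --pt "276 24 -83 0 0"

```text
time_s: 33.08
tcp_pos: [0.5855, 0.3025, 0.2134]
eef_rot: [0.708, 0.706, -0.0, 0.0]
wrist_force: [0.2, -0.6, -0.0]
finger_gap: 0.0849
gripper_force: 0.0
```

Call:
arm_command --pt "0 0 30 0 0" --pt "0 0 60 0 0" --pt "0 0 80 0 0" --pt "0 0 86 0 0" --pt "0 0 86 0 0" --pt "0 0 86 0 0" --pt "0 0 86 0 255" --pt "0 0 86 0 255" --pt "0 0 86 0 255" --pt "0 0 86 0 255" --pt "0 0 86 0 255" --pt "0 0 86 0 255" --pt "0 0 86 0 255" --pt "0 0 86 0 255" --pt "0 0 86 0 255"

```text
time_s: 34.33
tcp_pos: [0.5862, 0.3034, 0.128]
eef_rot: [0.708, 0.706, 0.001, 0.0]
wrist_force: [0.4, -0.6, 5.4]
finger_gap: 0.0265
gripper_force: 49.7
```

Call:
arm_command --pt "0 0 -10 0 255" --pt "0 0 -30 0 255" --pt "0 0 -55 0 255" --pt "0 0 -75 0 255" --pt "-15 -2 -85 0 255" --pt "-45 -5 -85 0 255" --pt "-78 -8 -85 0 255" --pt "-111 -11 -85 0 255" --pt "-144 -15 -85 0 255" --pt "-172 -18 -85 0 255" --pt "-192 -20 -85 0 255" --pt "-202 -21 -80 0 255" --pt "-202 -21 -60 0 255" --pt "-202 -21 -35 0 255" --pt "-202 -21 -15 0 255" --pt "-202 -21 -4 0 255" --pt "-202 -21 -3 0 255" --pt "-202 -21 -3 0 255" --pt "-202 -21 -3 0 255"

```text
time_s: 35.92
tcp_pos: [0.5641, 0.102, 0.1303]
eef_rot: [0.708, 0.707, 0.0, -0.0]
wrist_force: [0.6, 0.5, -2.1]
finger_gap: 0.0269
gripper_force: 49.8
```

Call:
arm_command --pt "0 0 0 0 255" --pt "0 0 0 0 255" --pt "0 0 0 0 0" --pt "0 0 0 0 0" --pt "0 0 0 0 0" --pt "0 0 0 0 0" --pt "0 0 0 0 0" --pt "0 0 -10 0 0" --pt "0 0 -45 0 0" --pt "0 0 -83 0 0" --pt "0 0 -90 0 0" --pt "35 0 -90 0 0" --pt "75 0 -90 0 0" --pt "115 0 -90 0 0" --pt "155 0 -90 0 0" --pt "195 0 -90 0 0" --pt "195 0 -90 0 0" --pt "195 0 -90 0 0"

```text
time_s: 37.42
tcp_pos: [0.5631, 0.3004, 0.2209]
eef_rot: [0.706, 0.708, 0.001, -0.001]
wrist_force: [-0.1, -1.5, -0.4]
finger_gap: 0.0856
gripper_force: 0.0
```

Run:
```python
from h import *
np.set_printoptions(precision=4,suppress=True)
s=r.sense();print(s["time_s"],s["tcp_pos"])
c=r.capture("top");a=r.capture("scene")["frame"]
for n,lo,hi,b in(("blue",(100,150,90),(125,255,255),(250,180,285,215)),("red",(0,190,90),(6,255,255),(290,180,318,212)),("yellow",(22,170,120),(34,255,255),(325,180,360,212))):
    ce,st,_=blob(c,lo,hi,b);print(n,ce)
v=np.hstack([cv2.resize(c["frame"][145:235,240:370],None,fx=3,fy=3),a[130:400:1,140:420]]);cv2.imwrite("pics/p7.png",v)
```

```text
37.4167 [0.5631 0.3004 0.2209]
blue [266.0615 195.0385]
red [302.8689 196.5519]
yellow [340.5084 196.5978]
```

View pics/p7.png

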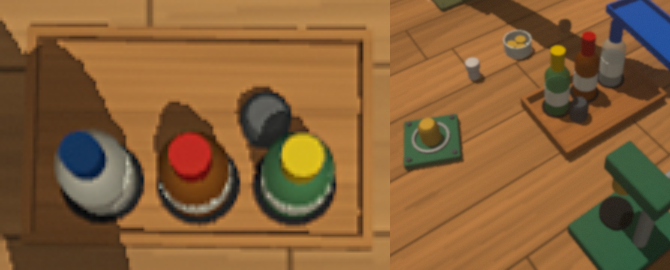

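All three caps are within 1 px of where they started: (266,195), (303,197), (341,197). The brass die stands in the ring and the steel die has not moved.

```bash
python3 -c "
from cell import r
print(abs(r.sense()['dq']).max()); print(r.hand_in())"
```

```text
0.029841961111882222
the job is handed in; nothing more can be done
None
```

The job is done and handed in after about 37 s: the brass die stands in the ring on the green stand, all three flasks are back upright on their own pads, and the steel die has not visibly moved.

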